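# Drive the stuck hinge pin out of a satellite hold-down clamp

### The arm

A 7-joint arm with a two-finger parallel gripper is mounted at the origin on the work surface. World frame = base frame: x ahead of the robot, y to its left, z up, the work surface at z = 0. Lengths are in m, angles in rad, forces in N, time in s.
With the tool pointing down it reaches from about 0.4 to 0.85 m from the base axis. Payload 4.4 kg.
Tool frame: the origin (TCP) lies between the finger pads; the fingertips stand 22 mm ahead of it and the grasp point (between the pads) lies 3 mm ahead of it (r.tip_reach is the distance from the TCP to the fingertips, in m); z points along the fingers, y is the line along which they close (so a half turn about z gives the same grasp; the last joint's range is limited). The gripper opens to 94 mm and grips with 3 to 60 N. Pads are 16 mm wide; open, the fingers measure 119 mm over their backs; the gripper's body (75 mm by 177 mm) begins 78 mm behind the grasp point.
Start: joints at [1.203, 0.628, 0.038, 1.517, -0.027, 0.996, -0.02], TCP at [0.193, -0.621, 0.227] pointing down, gripper open.
Joint ranges: [-3.06, 3.06], [-0.37, 2.12], [-1.25, 1.32], [0.18, 2.47], [-1.1, 4.24], [0.23, 1.98], [-2.94, 2.94]. Speed limits (rad/s): [2.57, 2.57, 3.14, 3.14, 3.14, 3.14, 3.14].

### API

Orientations are given as a unit quaternion [x, y, z, w].
In Python, from plant import r gives the robot as it stands.
- The arm moves only by the tool apply_moves, never from a script. Its argument "targets" is one flat list of numbers, 6 for each row, row after row: the shift along the tool's x, y, z in cm, then the turn, a rotation vector about the tool's x, y, z in degrees. In form: [dx, dy, dz, wx, wy, wz, dx, dy, dz, wx, wy, wz, ...]. A call has 1 to 12 rows; each row is the pose to reach, as a shift and turn from the pose commanded when the call began, along the tool's axes at that moment; what a row does not reach only later rows make up. A row lasts 1/10 s, in which the tool goes at most 50 mm and 8.59 degrees, less where a joint would pass 70% of its speed; a pose out of reach is approached as far as the arm can. A call with a gripper value outside its range is refused whole. "claw" is the finger opening in cm, from 0 to 9.4, set as the call begins (left out, the last holds). The fingers move at their own pace and stop on an object; "force" is the grip in N (left out, the last holds). Time passes only in rows, so rows that repeat a pose let the fingers close. It gives the time, the measured TCP pose, the force, the opening and the grip force at its end, in the units of the state.
- r.sense(): the state, without advancing time (a new reading comes with each control period).
- r.camera(name): name is "side" or "top"; returns a dict with "pixels" (400x640x3 uint8, red, green, blue), "fovy" (degrees; the focal length in pixels is half the picture's height over the tangent of half this angle, whatever the lens; pixels are square), "cx", "cy" (the principal point, pixels), "dist" ([k1, k2, p1, p2, k3] as OpenCV has them; the pictures are not rectified), "extrinsics" (4x4, takes a point from camera to world coordinates). Camera axes: x right, y up, looking along -z (the intrinsics and any distortion apply to the point x, -y, -z); pixel columns grow to the right and rows downward; lengths in m; the calibration is good to about 2 mm. A picture is of the moment at which its call begins. There is no depth.
- r.close_job(): hands the job in; it is judged then, once.
The state is a dict: "t": time; "joint_positions": joint angles; "qd": joint speeds; "joint_efforts": joint torques, N m; "position": TCP position; "eef_rot": TCP orientation; "force": force on the tool from outside, world axes, zero at the start; "torque": the same for the moment, N m; "gripper_width": finger opening in m; "gripper_force": force on a finger pad.
Only numpy, scipy, OpenCV 4.12 (cv2) and the standard library are available. Lean on these libraries where they do the work, as an engineer would, in place of code of your own. Each camera call takes 0.05 s, during which the arm holds its last target. There are 200 camera calls.

### The job

One of the two clamps that hold the small satellite down has a stuck hinge pin: the one whose pin is sunk in the bore with its plain end up, not the one with a pin head on top. Take the drift punch from the tool rack, set its tip on the sunken pin end and push the pin down about 35 mm, so that it is out of the clamp arm. Then hang the punch back upright in the rack hole it came from and let go of it.

Things in the scene. Friction and masses are not known exactly. Their poses are not given: they have to be found in the camera images.
- punch: Drift punch hanging upright in the rack, 138 mm long, about 0.2 kg: bare-steel grip 18 mm thick, 60 mm long, flat top; black round guard 44 mm wide, 8 mm thick; straight shank 10 mm thick, 70 mm long. Origin: centre of the flat tip; z up along it (guard 70-78, grip 78-138 mm). Other tools: slim scriber (9 mm body, same guard), screwdriver (fat 30 mm black handle, 160 mm tall).
- rack: Fixed aluminium tool rack: plate 70 x 220 x 8 mm, top 90 mm above the bench. Three through holes 26 mm wide in a row along its y axis, at -70, 0 and 70 mm, all filled by tools at the start, in any order. Tools hang by their guards, tips 20 mm above the bench; beside a tool its x sides are free. Origin: centre of underside, at bench height; z up.
- pin (a joint): How far the stuck pin has been driven down, in m: 0 to 0.040 (end stop). Starts between 0 and 0.006, yields to a steady push of about 9 to 11 N and stays where it is left. From 0.030 on it is out of the clamp arm.
- pin_top (a point): Centre of the stuck pin's upper end, a flat steel disc 28 mm wide; moves down with the pin. Starts 6-12 mm below the clamp's top (aluminium ring 54 mm wide, 113 mm above the bench) in a straight open vertical 30 mm bore. A like clamp 270 mm away has a 40 mm pin head on top instead. Between them: satellite, dark 100 mm cube, top 175 mm above the bench. Either place may hold the stuck pin.
There are look-alikes about, which are no part of the job. Leave any red look-alike of the punch alone.

How it is judged:
By the outcome, as a careful person would: the job done as asked, in the order asked, and still so for the second after the job is handed in, with the robot touching nothing.
It also fails if it takes over 64 s, if anything falls off the work surface, if the arm or the gripper's body presses on something with over 40 N, if the wrist force passes 120 N, or if a joint passes its speed limit or range.

## Working session

There is one attempt and no reset: what is moved stays moved. The work goes in short steps, Python scripts to look and compute and a tool call to move; the robot and the scene stay as the last step left them, time stands still between calls to the robot, and variables do not carry over. Pictures are saved under pics/ and viewed, at most 12 in all, crops included, and the job is handed in when it is done.

Besides the shell and the picture viewer there is one more tool, called after "Emit:" by a JSON object that holds its "fn" and its "kwargs". apply_moves: Moves the arm, as the interface text tells. Its arguments: {"type":"object","properties":{"targets":{"type":"array","items":{"type":"number"}},"claw":{"type":"number"},"force":{"type":"number"}},"required":["targets"]}

```bash
mkdir -p pics; ls; cat > h.py <<'E'
import numpy as np, cv2
from plant import r
from scipy.spatial.transform import Rotation as R
def K(c):
    f=200/np.tan(np.radians(c["fovy"])/2)
    return np.array([[f,0,c["cx"]],[0,f,c["cy"]],[0,0,1.]])
def ray(c,uv):
    p=cv2.undistortPoints(np.array([[uv]],float),K(c),np.array(c["dist"],float))[0,0]
    E=np.array(c["extrinsics"]); return E[:3,3],E[:3,:3]@np.array([p[0],-p[1],-1])
def onz(c,uv,z):
    o,d=ray(c,uv); return o+d*(z-o[2])/d[2]
def proj(c,P):
    E=np.array(c["extrinsics"]); q=(np.array(P,float).reshape(-1,3)-E[:3,3])@E[:3,:3]*[1,-1,-1]
    return cv2.projectPoints(q,np.zeros(3),np.zeros(3),K(c),np.array(c["dist"],float))[0][:,0]
def save(c,n): cv2.imwrite("pics/"+n,c["pixels"][:,:,::-1])
E
python3 - <<'E'
from h import *
import pickle
d={}
for n in("side","top"):
    c=r.camera(n);d[n]=c;save(c,n+"0.png")
    print(n,c["fovy"],c["cx"],c["cy"],c["dist"],np.round(c["extrinsics"],3).tolist())
pickle.dump(d,open("c0.pkl","wb"));s=r.sense();print(s["t"],s["position"],s["eef_rot"],s["force"])
E
```

```text
pics
side 51.190502650256946 313.6774893967043 204.69308526352134 [-0.0533559  0.         0.         0.         0.       ] [[-0.839, 0.429, -0.336, 0.225], [-0.545, -0.648, 0.533, 0.479], [0.01, 0.63, 0.777, 0.815], [0.0, 0.0, 0.0, 1.0]]
top 56.818304892485735 320.9992788665233 202.06572325351988 [0.02709616 0.         0.         0.         0.        ] [[0.004, 0.989, -0.15, 0.43], [-1.0, 0.002, -0.013, -0.022], [-0.013, 0.15, 0.989, 0.864], [0.0, 0.0, 0.0, 1.0]]
0.1 [ 0.19305187 -0.62008784  0.22665929] [ 9.88641939e-01  1.50287719e-01 -1.30216238e-04 -8.37728616e-04] [-0.76978303 -0.0791334  -0.6017421 ]
```

View pics/top0.png

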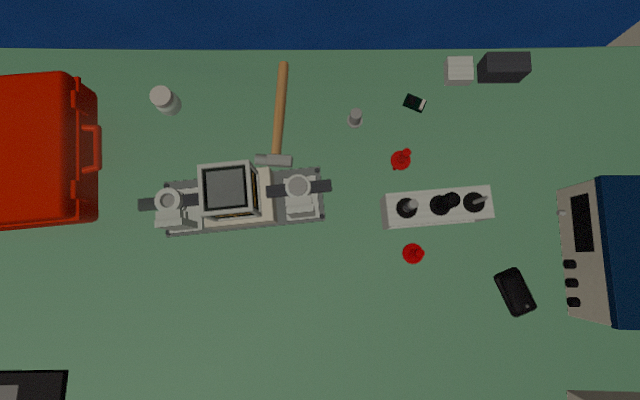

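View pics/side0.png

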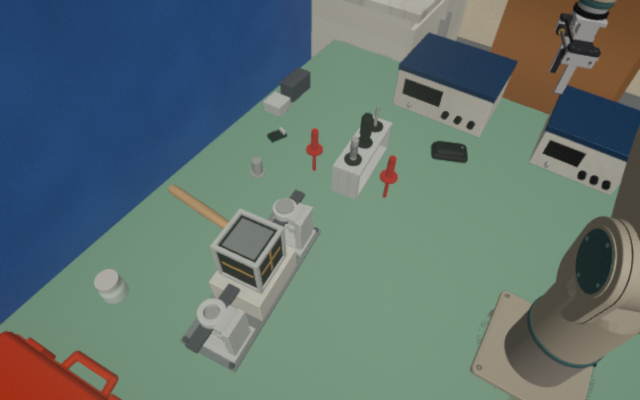

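The top view shows the rack at (440,205) with tools at (407,207), (440,204) and (474,201), and the clamps at (167,200) and (297,186). The side view shows the punch at (353,150), the fat screwdriver in the middle and the slim scriber at the far end. Red look-alikes stand on both x sides of the rack. I'll zoom in on the clamps and the rack.

```bash
python3 - <<'E'
from h import *
import pickle
d=pickle.load(open("c0.pkl","rb"))
t=d["top"]["pixels"][:,:,::-1];s=d["side"]["pixels"][:,:,::-1]
z=lambda im,u,v,w,h:cv2.resize(im[v:v+h,u:u+w],(400,300),interpolation=cv2.INTER_CUBIC)
a=np.vstack([np.hstack([z(t,135,170,80,60),z(t,260,156,80,60)]),np.hstack([z(t,380,165,120,90),z(s,180,285,80,60)])])
cv2.imwrite("pics/crop1.png",a)
c=d["top"]
for n,uv,h in(("clampL",(167,200),.113),("clampR",(298,186),.113),("g1",(407,207),.098),("g3",(474,202),.098),("g2",(440,205),.098)):print(n,onz(c,uv,h).round(4))
E
```

```text
clampL [0.5476 0.3053 0.113 ]
clampR [0.5774 0.0362 0.113 ]
g1 [ 0.536  -0.1904  0.098 ]
g3 [ 0.5468 -0.3288  0.098 ]
g2 [ 0.5404 -0.2587  0.098 ]
```

View pics/crop1.png

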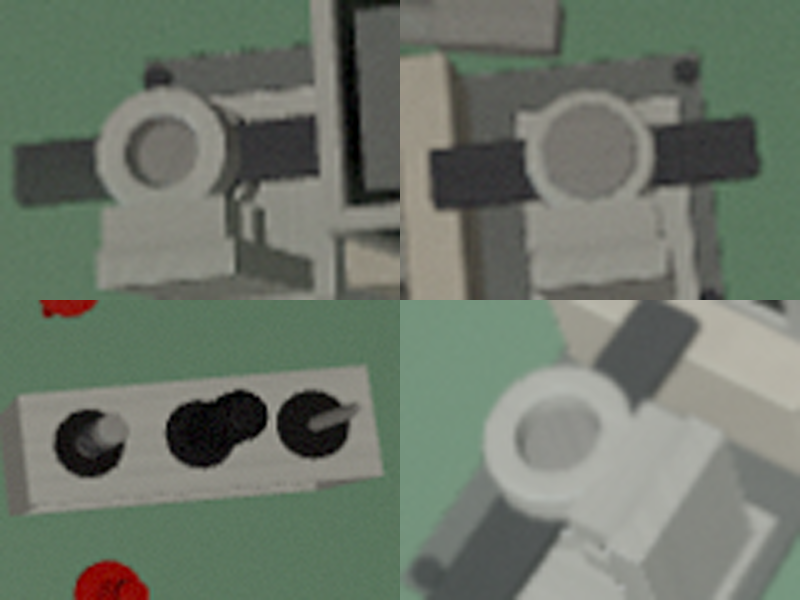

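Crops: the left clamp (167.4,199.6 in the top view) has the sunken plain disc inside its ring, so it holds the stuck pin. The right clamp has the pin head. The punch is at rack hole (407,208). Next, a two-view check of the punch, the ring and the red items.

```bash
cat >> h.py <<'E'
def tri(a,ua,b,ub):
    (o,d),(p,e)=ray(a,ua),ray(b,ub)
    s=np.linalg.lstsq(np.c_[d,-e],p-o,rcond=None)[0]; A=o+s[0]*d;B=p+s[1]*e
    return (A+B)/2,np.linalg.norm(A-B)
def tomove(P,yaw=None):
    "shift (cm, tool axes) and turn deg to reach TCP P, tool y at world yaw deg, pointing straight down"
    s=r.sense();M=R.from_quat(s["eef_rot"])
    out=(M.inv().apply(np.array(P)-s["position"])*100).round(2)
    if yaw is None: return out
    a=np.radians(yaw);y=np.array([np.cos(a),np.sin(a),0]);z=np.array([0,0,-1.]);T=R.from_matrix(np.c_[np.cross(y,z),y,z])
    return out,(M.inv()*T).as_rotvec(degrees=True).round(2)
E
python3 - <<'E'
from h import *
import pickle
d=pickle.load(open("c0.pkl","rb"));t,s=d["top"],d["side"]
print("ring",tri(t,(167.5,199.6),s,(180+560/5,0+285+(442-300+0)/5)) if 0 else tri(t,(167.5,199.6),s,(180+(560-400)/5,285+142/5)))
for n,c in d.items():
    hsv=cv2.cvtColor(c["pixels"],cv2.COLOR_RGB2HSV)
    m=((hsv[...,1]>150)&((hsv[...,0]<8)|(hsv[...,0]>172))&(hsv[...,2]>70)).astype(np.uint8)
    _,_,st,ce=cv2.connectedComponentsWithStats(m)
    for q,w in zip(st[1:],ce[1:]):
        if 30<q[4]<2000: print(n,q,w.round(1))
    p=[(x,y,z) for x,y,z in((.536,-.1904,.098),(.536,-.1904,.158))]
    print("punch proj",proj(c,p).round(1).tolist())
z=lambda u,v:cv2.resize(s["pixels"][v:v+60,u:u+80,::-1],(800,600),interpolation=cv2.INTER_CUBIC)
a=z(310,120)
for p in proj(s,p): cv2.circle(a,tuple(int(k) for k in (p-[310,120])*10),4,(255,0,255),-1)
cv2.imwrite("pics/crop2.png",a)
print(tomove((.536,-.19,.22),4.5))
E
```

```text
ring (array([0.54870912, 0.30712483, 0.10548251]), np.float64(0.0018855330319517973))
side [307 129  15  41 247] [314.1 146. ]
side [381 156  16  41 286] [389.1 173.7]
punch proj [[353.2, 157.4], [355.3, 139.0]]
top [391 148  20  22 333] [400.7 159.1]
top [402 243  23  21 342] [412.6 253.2]
punch proj [[407.0, 207.0], [413.8, 202.7]]
(array([ 45.53, -30.87,   0.72]), array([-8.000e-02, -7.000e-02, -7.721e+01]))
```

View pics/crop2.png

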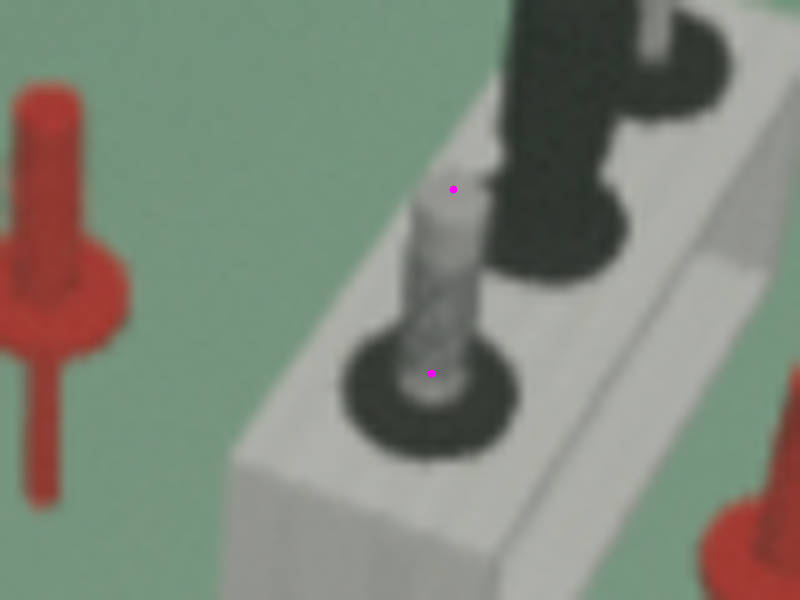

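Projection confirms the punch at (.536,−.190), top at about (355,138) in the side view. Red look-alikes stand about 75 mm off on the x sides, so I'll use a narrow opening.

Emit:
{"fn": "apply_moves", "kwargs": {"targets": [45.5,-30.9,0.4,0,0,-77.2,45.5,-30.9,0.4,0,0,-77.2,45.5,-30.9,0.4,0,0,-77.2,45.5,-30.9,0.4,0,0,-77.2,45.5,-30.9,0.4,0,0,-77.2,45.5,-30.9,0.4,0,0,-77.2,45.5,-30.9,0.4,0,0,-77.2,45.5,-30.9,0.4,0,0,-77.2,45.5,-30.9,0.4,0,0,-77.2,45.5,-30.9,0.4,0,0,-77.2,45.5,-30.9,0.4,0,0,-77.2,45.5,-30.9,0.4,0,0,-77.2], "claw": 4.6}}

```text
t: 1.3
position: [0.5405, -0.1816, 0.2236]
eef_rot: [0.675, 0.738, 0.003, -0.0]
force: [-0.4, 0.7, 0.5]
gripper_width: 0.0459
gripper_force: 0.0
```

```bash
python3 - <<'E'
from h import *
c=r.camera("side");s=r.sense();print(s["t"],s["position"],s["force"],s["gripper_width"],tomove((.536,-.19,.22),4.5))
save(c,"a.png")
E
```

```text
1.35 [ 0.53784101 -0.18588502  0.2232268 ] [-1.37172352  0.25421387  0.49726703] 0.04573193153070232 (array([-0.39, -0.22,  0.32]), array([ 0.06, -0.12,  0.43]))
```

Emit:
{"fn": "apply_moves", "kwargs": {"targets": [0,0,0,0,0,0,0,0,0,0,0,0,0,0,0,0,0,0,0,0,0,0,0,0]}}

```text
t: 1.75
position: [0.5352, -0.1917, 0.2235]
eef_rot: [0.68, 0.733, -0.0, 0.0]
force: [-0.5, 0.7, -0.5]
gripper_width: 0.0463
gripper_force: 0.0
```

```bash
python3 - <<'E'
from h import *
c=r.camera("side");s=r.sense();print(s["t"],s["position"],s["force"],s["gripper_width"],tomove((.536,-.19,.133),4.5))
a=c["pixels"][60:240,240:480,::-1];cv2.imwrite("pics/a1.png",cv2.resize(a,(800,600),interpolation=cv2.INTER_CUBIC))
E
```

```text
1.8 [ 0.53535504 -0.19142189  0.22356661] [-0.50090287  0.22307075 -0.24133207] 0.04589663306684567 (array([0.14, 0.08, 9.06]), array([-0.  ,  0.02, -0.11]))
```

View pics/a1.png

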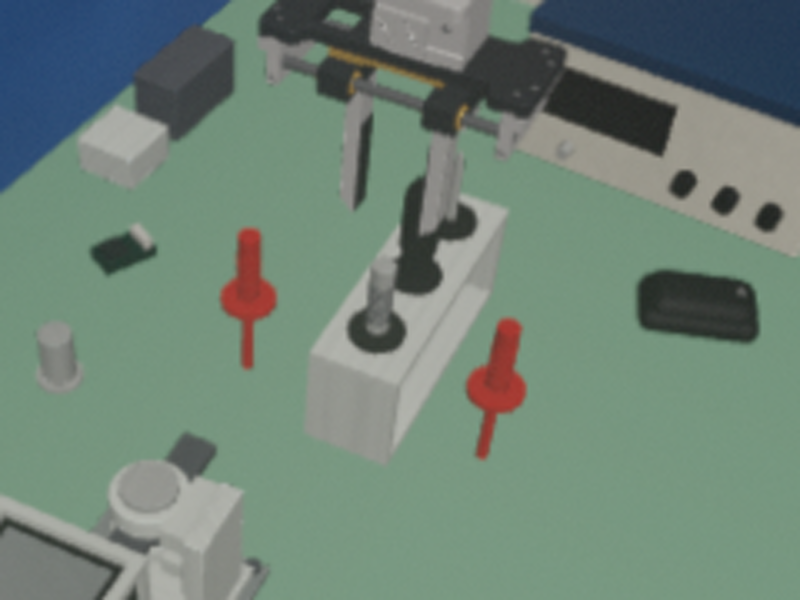

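The open fingers hang directly above the punch: fingertips at crop (355,205) and (432,230), punch top at (384,265). The red tools are clear. I'll descend.

Emit:
{"fn": "apply_moves", "kwargs": {"targets": [0.1,0.1,3,0,0,0,0.1,0.1,5,0,0,0,0.1,0.1,7,0,0,0,0.1,0.1,8.5,0,0,0,0.1,0.1,9.1,0,0,0,0.1,0.1,9.1,0,0,0,0.1,0.1,9.1,0,0,0,0.1,0.1,9.1,0,0,0]}}

```text
t: 2.6
position: [0.5374, -0.1896, 0.1334]
eef_rot: [0.679, 0.734, 0.0, 0.001]
force: [0.5, 0.2, -0.0]
gripper_width: 0.046
gripper_force: 0.0
```

Emit:
{"fn": "apply_moves", "kwargs": {"targets": [0,0,0,0,0,0,0,0,0,0,0,0,0,0,0,0,0,0,0,0,0,0,0,0,0,0,0,0,0,0,0,0,0,0,0,0,0,0,0,0,0,0,0,0,0,0,0,0], "claw": 0.8, "force": 45}}

```text
t: 3.4
position: [0.5362, -0.1894, 0.1326]
eef_rot: [0.679, 0.734, -0.0, -0.0]
force: [-2.4, -0.8, 4.8]
gripper_width: 0.0175
gripper_force: 45.0
```

Emit:
{"fn": "apply_moves", "kwargs": {"targets": [0,0,-1,0,0,0,0,0,-3,0,0,0,0,0,-6,0,0,0,0,0,-9,0,0,0,0,0,-12,0,0,0,0,0,-15,0,0,0,0,0,-18,0,0,0,0,0,-20,0,0,0,0,0,-20,0,0,0,0,0,-20,0,0,0,0,0,-20,0,0,0]}}

```text
t: 4.5
position: [0.5359, -0.1891, 0.3309]
eef_rot: [0.679, 0.734, -0.001, -0.001]
force: [-0.2, -0.7, -2.3]
gripper_width: 0.0172
gripper_force: 45.0
```

```bash
python3 - <<'E'
from h import *
c=r.camera("side");s=r.sense();print(s["t"],s["position"],s["force"],s["gripper_width"],s["joint_positions"],tomove((.548,.306,.333),4.5))
M=R.from_quat(s["eef_rot"]);print(proj(c,[s["position"]+M.apply([0,0,h]) for h in(.1126,.0426,.0346,0)]).round(1).tolist())
a=c["pixels"][0:200,260:500,::-1];cv2.imwrite("pics/b.png",cv2.resize(a,(720,600),interpolation=cv2.INTER_CUBIC))
E
```

```text
4.55 [ 0.53591775 -0.18908719  0.33085071] [ 0.20359138 -0.78701779 -2.31225434] 0.017475691801312466 [ 0.54181486  0.43124622 -0.37923027  1.59582649  0.16984043  1.15017213
  0.20262201] (array([49.26,  5.09, -0.17]), array([-0.15, -0.07, -0.  ]))
[[357.5, 119.0], [360.4, 92.7], [360.8, 89.5], [362.4, 75.1]]
```

View pics/b.png

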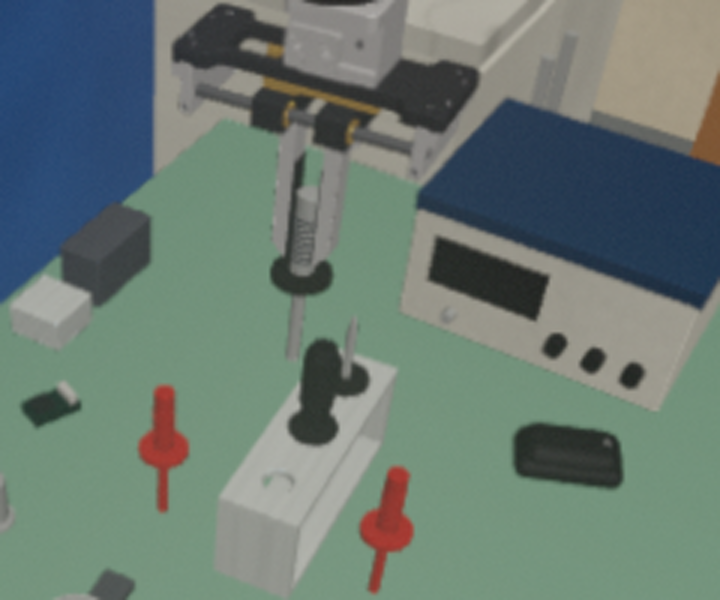

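The punch hangs straight in the grip: tip at crop (292,357), which is image (357.3,119) and matches the prediction of (357.5,119). The empty hole is at crop (279,483). I'll carry it over to the clamp.

Emit:
{"fn": "apply_moves", "kwargs": {"targets": [49.3,5.1,0,0,0,0,49.3,5.1,0,0,0,0,49.3,5.1,0,0,0,0,49.3,5.1,0,0,0,0,49.3,5.1,0,0,0,0,49.3,5.1,0,0,0,0,49.3,5.1,0,0,0,0,49.3,5.1,0,0,0,0,49.3,5.1,0,0,0,0,49.3,5.1,0,0,0,0,49.3,5.1,0,0,0,0,49.3,5.1,0,0,0,0]}}

```text
t: 5.75
position: [0.548, 0.3072, 0.3307]
eef_rot: [0.678, 0.735, -0.001, -0.0]
force: [0.2, -1.3, -2.6]
gripper_width: 0.0173
gripper_force: 45.0
```

Emit:
{"fn": "apply_moves", "kwargs": {"targets": [0,0,0,0,0,0,0,0,0,0,0,0,0,0,0,0,0,0,0,0,0,0,0,0,0,0,0,0,0,0,0,0,0,0,0,0]}}

```text
t: 6.35
position: [0.5491, 0.306, 0.3326]
eef_rot: [0.679, 0.734, 0.0, 0.0]
force: [0.1, -0.5, -3.0]
gripper_width: 0.0173
gripper_force: 45.0
```

```bash
python3 - <<'E'
from h import *
s=r.sense();print(s["t"],s["position"],s["force"],s["gripper_width"],tomove((.548,.306,.2376),4.5))
E
```

```text
6.35 [0.54906041 0.30595897 0.33261827] [ 0.10361324 -0.49736047 -3.04670652] 0.017301899592582964 (array([ 0.01, -0.11,  9.5 ]), array([ 0.01, -0.  , -0.03]))
```

Emit:
{"fn": "apply_moves", "kwargs": {"targets": [0,-0.1,2,0,0,0,0,-0.1,5,0,0,0,0,-0.1,7.5,0,0,0,0,-0.1,9,0,0,0,0,-0.1,9.4,0,0,0,0,-0.1,9.4,0,0,0,0,-0.1,9.4,0,0,0,0,-0.1,9.4,0,0,0]}}

```text
t: 7.15
position: [0.5486, 0.3066, 0.2397]
eef_rot: [0.679, 0.734, 0.001, 0.0]
force: [0.1, -0.2, -2.6]
gripper_width: 0.0174
gripper_force: 45.0
```

```bash
python3 - <<'E'
from h import *
c=r.camera("side");s=r.sense();print(s["t"],s["position"],s["force"],s["gripper_width"])
M=R.from_quat(s["eef_rot"]);print(proj(c,[s["position"]+M.apply([0,0,.1126]),(.548,.306,.113)]).round(1).tolist())
a=c["pixels"][200:380,150:390,::-1];cv2.imwrite("pics/d.png",cv2.resize(a,(800,600),interpolation=cv2.INTER_CUBIC))
E
```

```text
7.2 [0.5484972  0.30653748 0.23963458] [ 0.23732376 -0.735605   -2.3049912 ] 0.01742075172686958
[[209.5, 307.9], [211.4, 311.2]]
```

View pics/d.png

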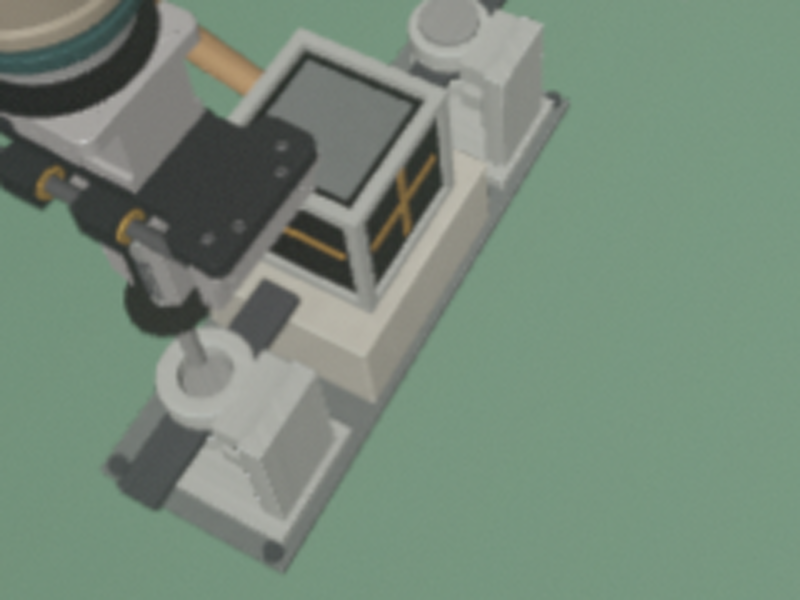

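The tip (crop 200,360) is above the bore (crop 207,378), about 2 mm from the measured ring centre with 10 mm to spare. I'll lower it until it touches.

Emit:
{"fn": "apply_moves", "kwargs": {"targets": [0.2,0,0.5,0,0,0,0.2,0,1,0,0,0,0.2,0,1.4,0,0,0,0.2,0,1.7,0,0,0,0.2,0,2,0,0,0,0.2,0,2.2,0,0,0,0.2,0,2.4,0,0,0,0.2,0,2.6,0,0,0,0.2,0,2.8,0,0,0,0.2,0,2.8,0,0,0,0.2,0,2.8,0,0,0], "force": 60}}

```text
t: 8.3
position: [0.5478, 0.3082, 0.2113]
eef_rot: [0.679, 0.734, 0.0, 0.0]
force: [-2.8, -0.4, 4.4]
gripper_width: 0.0173
gripper_force: 60.0
```

Emit:
{"fn": "apply_moves", "kwargs": {"targets": [0,0,0.2,0,0,0,0,0,0.4,0,0,0,0,0,0.6,0,0,0,0,0,0.8,0,0,0,0,0,1,0,0,0,0,0,1,0,0,0,0,0,1,0,0,0]}}

```text
t: 9.0
position: [0.5479, 0.3081, 0.2008]
eef_rot: [0.679, 0.734, 0.0, 0.0]
force: [-1.2, -1.2, 4.8]
gripper_width: 0.0174
gripper_force: 60.0
```

```bash
python3 - <<'E'
from h import *
c=r.camera("side");s=r.sense();print(s["t"],s["position"],s["force"],s["gripper_width"])
M=R.from_quat(s["eef_rot"]);print(proj(c,[s["position"]+M.apply([0,0,.1126]),s["position"]+M.apply([0,0,.0426])]).round(1).tolist())
a=c["pixels"][250:340,160:280,::-1];cv2.imwrite("pics/e.png",cv2.resize(a,(800,600),interpolation=cv2.INTER_CUBIC))
E
```

```text
9.05 [0.54787013 0.30817821 0.20083007] [-1.80762925 -1.04177543  5.0667485 ] 0.017449982448375673
[[213.2, 317.9], [205.8, 300.9]]
```

View pics/e.png

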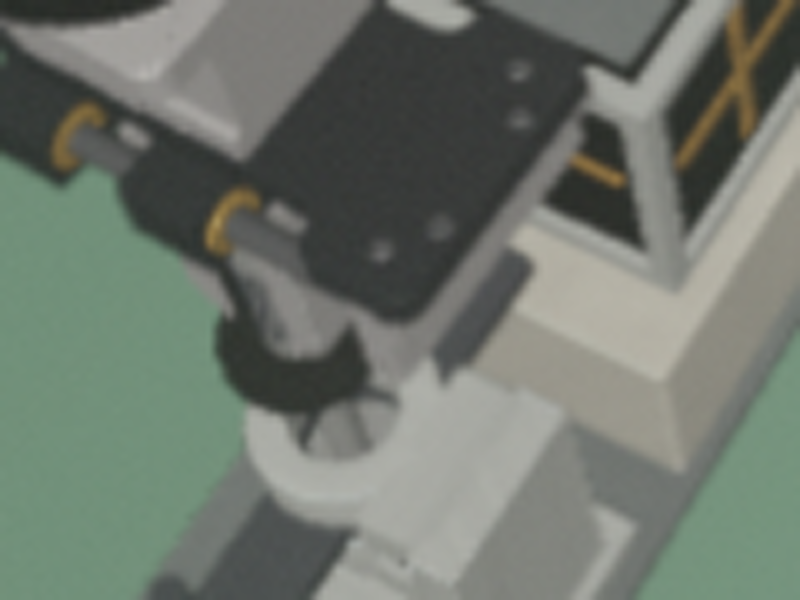

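The shank stands inside the bore (crop 345,430) and the push is steady at about 7–9 N, so the pin is moving. I'll go on to tip z ≈ .0715, a pin travel of about 35 mm.

Emit:
{"fn": "apply_moves", "kwargs": {"targets": [0,0,0.2,0,0,0,0,0,0.4,0,0,0,0,0,0.6,0,0,0,0,0,0.8,0,0,0,0,0,1,0,0,0,0,0,1.2,0,0,0,0,0,1.4,0,0,0,0,0,1.6,0,0,0,0,0,1.7,0,0,0,0,0,1.7,0,0,0,0,0,1.7,0,0,0]}}

```text
t: 10.15
position: [0.5479, 0.3081, 0.1836]
eef_rot: [0.679, 0.734, 0.0, 0.0]
force: [-1.7, -1.2, 4.1]
gripper_width: 0.0176
gripper_force: 60.0
```

```bash
python3 - <<'E'
from h import *
c=r.camera("side");s=r.sense();print(s["t"],s["position"],s["force"],s["gripper_width"])
M=R.from_quat(s["eef_rot"]);print(proj(c,[s["position"]+M.apply([0,0,h]) for h in (.1126,.0426,.0346)]).round(1).tolist(), proj(c,[(.548,.307,.113)]))
a=c["pixels"][250:340,160:280,::-1];cv2.imwrite("pics/f.png",cv2.resize(a,(800,600),interpolation=cv2.INTER_CUBIC))
E
```

```text
10.2 [0.54788112 0.30815943 0.18357724] [-2.02078657 -1.02041642  3.7896909 ] 0.017397670656477578
[[214.8, 321.7], [207.7, 305.3], [206.9, 303.3]] [[211.07561744 311.62802593]]
```

View pics/f.png

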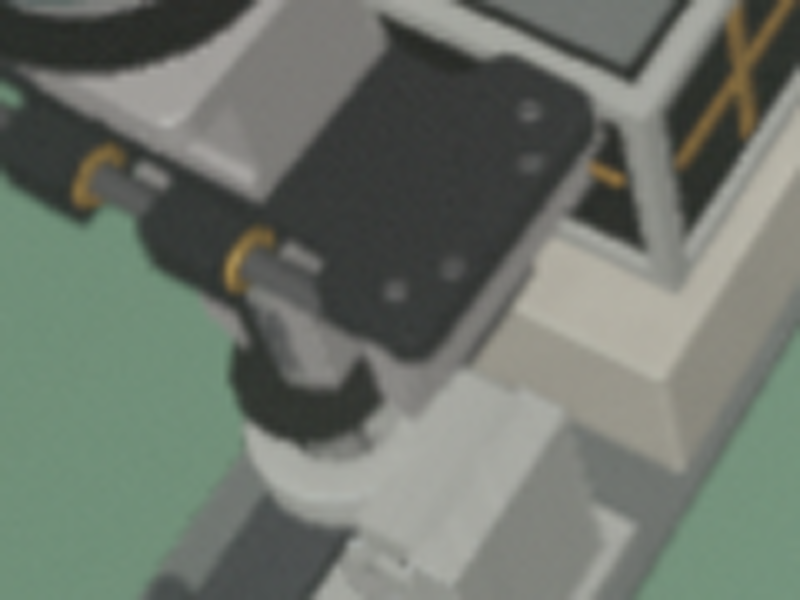

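The guard is now low over the ring (crop 307,400). It has moved with the hand by the commanded amount, so the punch hasn't slipped. I'll withdraw straight up and check the punch in the grip and the pin depth.

Emit:
{"fn": "apply_moves", "kwargs": {"targets": [0,0,-1,0,0,0,0,0,-3,0,0,0,0,0,-6,0,0,0,0,0,-9,0,0,0,0,0,-12,0,0,0,0,0,-14,0,0,0,0,0,-15,0,0,0,0,0,-15,0,0,0,0,0,-15,0,0,0,0,0,-15,0,0,0]}}

```text
t: 11.2
position: [0.5473, 0.3076, 0.3318]
eef_rot: [0.679, 0.734, -0.001, -0.0]
force: [-0.7, 0.5, -2.9]
gripper_width: 0.017
gripper_force: 60.0
```

```bash
python3 - <<'E'
from h import *
c=r.camera("side");s=r.sense();print(s["t"],s["position"],s["force"],s["gripper_width"],tomove((.536,-.19,.333),4.5))
M=R.from_quat(s["eef_rot"]);print(((proj(c,[s["position"]+M.apply([0,0,h]) for h in (.1126,.0426,.0346)])-[120,190])*4).round(1).tolist())
print(((proj(c,[(.548,.307,z) for z in(.113,.107,.071)])-[120,190])*4).round())
a=c["pixels"][190:340,120:320,::-1];cv2.imwrite("pics/g.png",cv2.resize(a,(800,600),interpolation=cv2.INTER_CUBIC))
E
```

```text
11.25 [0.54734335 0.30766452 0.33193848] [-0.05202878 -0.86881022 -3.24312177] 0.01705482847139139 (array([-4.952e+01, -5.030e+00, -3.000e-02]), array([-0.13,  0.07, -0.  ]))
[[316.4, 374.6], [276.7, 282.5], [271.8, 270.9]]
[[364. 487.]
 [367. 492.]
 [381. 525.]]
```

View pics/g.png

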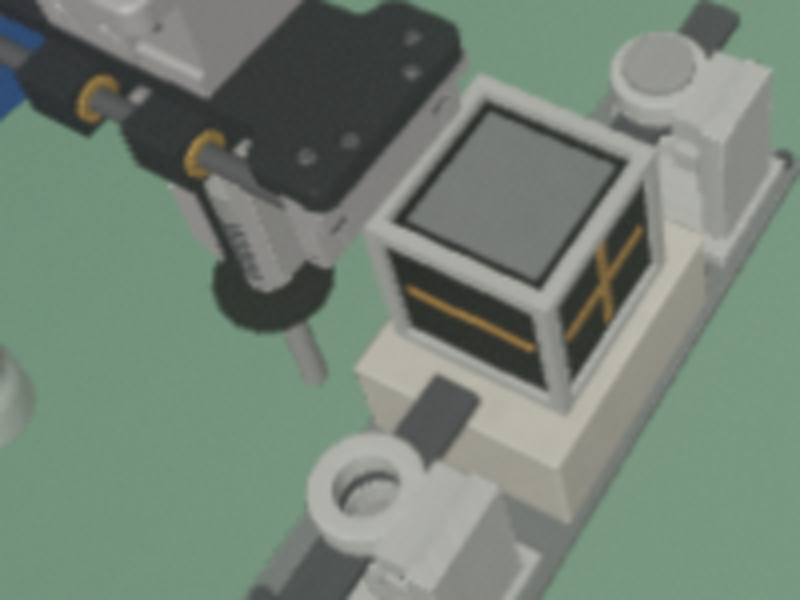

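The tip (crop 313,380) is within about 1.5 px of the prediction, so there was no slip, and the pin disc now sits deep in the bore (crop 370,495). I'll return to the rack.

Emit:
{"fn": "apply_moves", "kwargs": {"targets": [-49.6,-5,0,0,0,0,-49.6,-5,0,0,0,0,-49.6,-5,0,0,0,0,-49.6,-5,0,0,0,0,-49.6,-5,0,0,0,0,-49.6,-5,0,0,0,0,-49.6,-5,0,0,0,0,-49.6,-5,0,0,0,0,-49.6,-5,0,0,0,0,-49.6,-5,0,0,0,0,-49.6,-5,0,0,0,0,-49.6,-5,0,0,0,0]}}

```text
t: 12.45
position: [0.5361, -0.1916, 0.3325]
eef_rot: [0.68, 0.733, -0.0, -0.001]
force: [0.2, -0.1, -2.8]
gripper_width: 0.0173
gripper_force: 60.0
```

Emit:
{"fn": "apply_moves", "kwargs": {"targets": [0,0,0,0,0,0,0,0,0,0,0,0,0,0,0,0,0,0,0,0,0,0,0,0,0,0,0,0,0,0,0,0,0,0,0,0]}}

```text
t: 13.05
position: [0.5369, -0.1901, 0.3336]
eef_rot: [0.679, 0.734, 0.0, 0.0]
force: [-0.8, 0.5, -2.7]
gripper_width: 0.0174
gripper_force: 60.0
```

```bash
python3 - <<'E'
from h import *
s=r.sense();print(s["t"],s["position"],s["force"],s["gripper_width"],tomove((.5362,-.1894,.1345),4.5))
E
```

```text
13.05 [ 0.53687267 -0.19008072  0.33357182] [-0.82374614  0.54037763 -2.69706526] 0.017386535344480973 (array([ 0.08, -0.06, 19.91]), array([0.01, 0.01, 0.01]))
```

Emit:
{"fn": "apply_moves", "kwargs": {"targets": [0.1,-0.1,3,0,0,0,0.1,-0.1,6,0,0,0,0.1,-0.1,9,0,0,0,0.1,-0.1,10.5,0,0,0,0.1,-0.1,12,0,0,0,0.1,-0.1,13.5,0,0,0,0.1,-0.1,15,0,0,0,0.1,-0.1,16.5,0,0,0,0.1,-0.1,18,0,0,0,0.1,-0.1,19,0,0,0,0.1,-0.1,19.6,0,0,0,0.1,-0.1,19.6,0,0,0]}}

```text
t: 14.25
position: [0.5355, -0.1893, 0.137]
eef_rot: [0.679, 0.734, -0.0, -0.0]
force: [0.8, -0.0, -2.6]
gripper_width: 0.017
gripper_force: 60.0
```

Emit:
{"fn": "apply_moves", "kwargs": {"targets": [0,0,0.1,0,0,0,0,0,0.2,0,0,0,0,0,0.3,0,0,0,0,0,0.3,0,0,0,0,0,0.3,0,0,0]}}

```text
t: 14.75
position: [0.5358, -0.1894, 0.1347]
eef_rot: [0.679, 0.734, 0.0, 0.0]
force: [0.2, 0.7, -1.7]
gripper_width: 0.0172
gripper_force: 60.0
```

Emit:
{"fn": "apply_moves", "kwargs": {"targets": [0,0,0.1,0,0,0,0,0,0.2,0,0,0,0,0,0.2,0,0,0,0,0,0.2,0,0,0]}}

```text
t: 15.15
position: [0.5358, -0.1894, 0.1326]
eef_rot: [0.679, 0.734, 0.0, 0.0]
force: [-1.0, 0.7, -1.3]
gripper_width: 0.0174
gripper_force: 60.0
```

Emit:
{"fn": "apply_moves", "kwargs": {"targets": [0,0,0,0,0,0,0,0,0,0,0,0,0,0,0,0,0,0,0,0,0,0,0,0,0,0,0,0,0,0,0,0,0,0,0,0,0,0,0,0,0,0], "claw": 4.6}}

```text
t: 15.85
position: [0.5358, -0.1894, 0.1325]
eef_rot: [0.679, 0.734, 0.0, 0.0]
force: [0.4, -0.4, -0.7]
gripper_width: 0.0461
gripper_force: 0.0
```

Emit:
{"fn": "apply_moves", "kwargs": {"targets": [0,0,-1,0,0,0,0,0,-3,0,0,0,0,0,-6,0,0,0,0,0,-9,0,0,0,0,0,-12,0,0,0,0,0,-15,0,0,0,0,0,-18,0,0,0,0,0,-20,0,0,0,0,0,-20,0,0,0,0,0,-20,0,0,0]}}

```text
t: 16.85
position: [0.5355, -0.1893, 0.3326]
eef_rot: [0.679, 0.734, -0.0, 0.0]
force: [0.2, 0.3, -0.2]
gripper_width: 0.0465
gripper_force: 0.0
```

```bash
python3 - <<'E'
from h import *
c=r.camera("side");s=r.sense();print(s["t"],s["position"],s["force"],s["gripper_width"])
a=c["pixels"][60:240,240:480,::-1];cv2.imwrite("pics/z.png",cv2.resize(a,(800,600),interpolation=cv2.INTER_CUBIC))
E
```

```text
16.9 [ 0.5350388  -0.18927496  0.33174415] [-0.41167649 -0.39575773 -0.63673431] 0.04579641539566932
```

View pics/z.png

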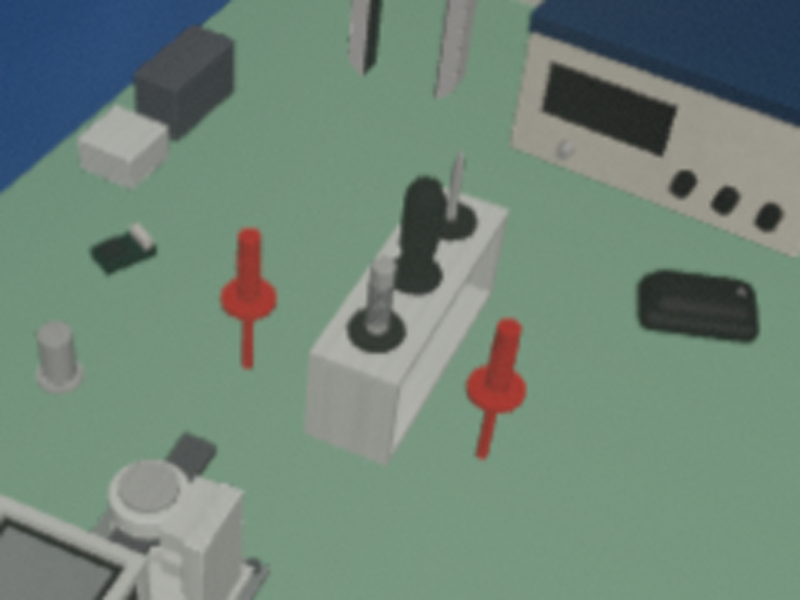

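The punch hangs upright in its own hole (guard at crop 377,330, as at the start). The red tools haven't moved and the gripper is clear.

```bash
python3 -c "
from plant import r
print(r.close_job())"
```

```text
the job is handed in; nothing more can be done
None
```

The stuck pin is pushed down to about 36 mm of travel by the punch-tip height, which puts it out of the clamp arm. The punch is back upright in its own rack hole and released, and the job was handed in at about 17 s.

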